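# Find the tin with the pickling stone and box it

## Robot

A 6-joint arm with a two-finger parallel gripper is mounted at the origin on the work surface. World frame = base frame: x ahead of the robot, y to its left, z up, the work surface at z = 0. Lengths are in m, angles in degrees, forces in N, time in s.
With the tool pointing down it reaches from about 0.375 to 0.9 m from the base axis. Payload 3.1 kg.
Tool frame: the origin (TCP) lies on the front face of the gripper's body, between the roots of the fingers; the fingertips stand 70 mm ahead of it and the grasp point (between the pads) lies 51 mm ahead of it (bot.tip_extent is the distance from the TCP to the fingertips, in m); z points along the fingers, x is the direction in which the jaws open and shut, and the axes are right-handed (so a half turn about z gives the same grasp; the last joint's range is limited). The gripper opens to 87 mm and grips with 3 to 60 N. Pads are 19 mm wide; open, the fingers measure 117 mm over their backs; the gripper's body (75 mm by 190 mm) begins 51 mm behind the grasp point.
Start: joints at [-78.352, 30.224, 82.088, -0, 67.689, -10.227], TCP at [0.233, -0.58, 0.292] pointing down, gripper open.
Joint ranges: [-176.69, 176.69], [-43.24, 126.21], [12.49, 139.97], [-82, 262], [0, 151.66], [-163.58, 163.58]. Speed limits (degrees/s): [159.86, 159.86, 180, 180, 180, 180].

## Interface

Orientations are given as a 3x3 rotation matrix whose columns are the frame's x, y, z axes.
In Python, from rig import bot, viewer, ticket gives the robot as it stands. The module is installed in compiled form; this text tells all that it offers.
- The arm moves only by the tool arm_command, never from a script. Its argument "targets" is a list of rows, each an object with "rot": the turn, a rotation vector about the tool's x, y, z in degrees, a list of three; "offset": the shift along the tool's x, y, z in cm, a list of three; "gripper": the closure, from 0 (fully open) to 1 (shut). A call has 1 to 8 rows; each row is the pose to reach, as a shift and turn from the pose commanded when the call began, along the tool's axes at that moment; what a row does not reach only later rows make up. A row lasts 1/10 s, in which the tool goes at most 50 mm and 8.59 degrees, less where a joint would pass 70% of its speed; a pose out of reach is approached as far as the arm can. A call with a gripper value outside its range is refused whole. The fingers move at their own pace and stop on an object; the grip force is fixed at half the most. Time passes only in rows, so rows that repeat a pose let the fingers close. It gives the time, the measured TCP pose, the force and the opening at its end, in the units of the state.
- bot.read_state(): the state, without advancing time (a new reading comes with each control period).
- viewer.capture(name): name is "side" or "top"; returns a dict with "frame" (420x560x3 uint8, red, green, blue), "fx", "fy", "cx", "cy" (pixels), "D" ([k1, k2, p1, p2, k3] as OpenCV has them; the pictures are not rectified), "view" (4x4, takes a point from world to camera coordinates). Camera axes: x right, y down, z forward; pixel columns grow to the right and rows downward; lengths in m; the calibration is good to about 2 mm. A picture is of the moment at which its call begins. There is no depth.
- ticket.hand_in(): hands the job in, once; it reports no verdict.
The state is a dict: "time_s": time; "joint_positions": joint angles; "qvel": joint speeds; "tau": joint torques, N m; "position": TCP position; "tcp_rot": TCP orientation; "force": force on the tool from outside, world axes, zero at the start; "moment": the same for the moment, N m; "opening": opening from 0.0 (shut) to 1.0 (fully open).
Only numpy, scipy, OpenCV 4.12 (cv2) and the standard library are available. Lean on these libraries where they do the work, as an engineer would, in place of code of your own. Each camera call takes 0.05 s, during which the arm holds its last target. There are 200 camera calls.

## Task

One of the three matching tins under the counter shelf has the heavy pickling stone in it; the other two are as good as empty. Find it by its weight, set it gently upright on the floor of the storage box, then lower the box's lid, without letting it slam, until it is fully closed. The two light tins must end up standing in their own places under the shelf, and leave the soap bottle, the cup and the tumbler undisturbed.

Things in the scene. Friction and masses are not known exactly. Their poses are not given: they have to be found in the camera images.
- shelf: fixed low shelf: board 170 deep (x), 350 wide (y), 12 thick, underside 180 above the counter, goods on it to 247 high from 50 behind its front edge; rear legs at x 250, y +-169, foot bars 8 high; open front and sides. Origin: on the counter, 90 in front of the middle of the front edge; x points at the edge and in under the board. Tins stand in a row about 110 apart at x 75 to 85 (all mm)
- tin_1: closed round metal tin, 58 mm diameter, 105 mm tall, one of three that look exactly alike; origin: centre of its underside, z up along the tin. One of the three holds a stone and weighs 0.45 to 0.8 kg in all, the other two 0.12 to 0.25 kg; which one differs every time and cannot be seen
- tin_2: closed round metal tin, 58 mm diameter, 105 mm tall, one of three that look exactly alike; origin: centre of its underside, z up along the tin. One of the three holds a stone and weighs 0.45 to 0.8 kg in all, the other two 0.12 to 0.25 kg; which one differs every time and cannot be seen
- tin_3: closed round metal tin, 58 mm diameter, 105 mm tall, one of three that look exactly alike; origin: centre of its underside, z up along the tin. One of the three holds a stone and weighs 0.45 to 0.8 kg in all, the other two 0.12 to 0.25 kg; which one differs every time and cannot be seen
- box: fixed open white plastic storage box, outside 165 mm (x) by 190 mm (y) by 119 mm tall, walls and floor 5 mm; origin: centre of its underside; lid hinged along its +x rim, the rim away from the robot
- lid (a joint): hinge angle of the box's lid in rad: 0 closed flat on the rim, 1.57 upright, at most 1.9; the hinge is stiff, the lid stays where it is left. The lid is a plate about 165 mm by 190 mm, 8 mm thick
- lid_hinge (a point): middle of the lid's hinge line, at the +x rim of the box
- lid_handle (a point): grip point of the small grey knob on the lid's outer face near its free edge (on top when closed, on the far side when open)
- soap: bystander: dish soap bottle, 58 mm diameter, 120 mm tall; origin: centre of its underside
- cup: bystander: white cup, 74 mm diameter, 80 mm tall, standing in front of the shelf; origin: centre of its underside
- tumbler: bystander: glass tumbler, 62 mm diameter, 90 mm tall, standing in front of the box; origin: centre of its underside
There are look-alikes about, which are no part of the job. What is shaped like the tin_1 but green is not meant. Leave any green look-alike of the tin_3 alone.

How it is judged:
By the outcome, as a careful person would: the job done as asked, in the order asked, and still so for the second after the job is handed in, with the robot touching nothing.
It also fails if it takes over 72 s, if anything falls off the work surface, if the arm or the gripper's body presses on something with over 40 N, if the wrist force passes 120 N, or if a joint passes its speed limit or range.

## Working session

There is one attempt and no reset: what is moved stays moved. The work goes in short steps, Python scripts to look and compute and a tool call to move; the robot and the scene stay as the last step left them, time stands still between calls to the robot, and variables do not carry over. Pictures are saved under pics/ and viewed, about 8 in all and at most 12, crops included, and the job is handed in when it is done.

Besides the shell and the picture viewer there is one more tool, called as name([rows], argument=value, ...), one row to a line, values as JSON. arm_command: Moves the arm, as the interface text tells. Its arguments: {"type":"object","properties":{"targets":{"type":"array"}},"required":["targets"]}

```bash
mkdir -p pics; ls; cat > h.py <<'E'
import numpy as np, cv2, sys
from rig import bot, viewer, ticket
def snap(n,f):
    c=viewer.capture(n); cv2.imwrite('pics/'+f,c['frame'][:,:,::-1]); return c
def cal(c):
    return np.array([[c['fx'],0,c['cx']],[0,c['fy'],c['cy']],[0,0,1.]]),np.array(c['D'],float),np.array(c['view'])
def ray(c,u,v):
    K,D,V=cal(c); p=cv2.undistortPoints(np.array([[[u,v]]],float),K,D)[0,0]
    R=V[:3,:3];o=-R.T@V[:3,3]; return o,R.T@np.array([p[0],p[1],1])
def atz(c,u,v,z):
    o,d=ray(c,u,v); return o+d*(z-o[2])/d[2]
def proj(c,P):
    K,D,V=cal(c); return cv2.projectPoints(np.array(P,float).reshape(-1,1,3),cv2.Rodrigues(V[:3,:3])[0],V[:3,3],K,D)[0][:,0]
E
python3 - <<'E'
from h import *
import pickle
cs={n:snap(n,n+'0.png') for n in('side','top')}
pickle.dump(cs,open('c0.pkl','wb'))
for n,c in cs.items():
    o,d=ray(c,280,210); print(n,o.round(3),d.round(3),c['fx'])
a=np.hstack([cv2.resize(c['frame'],None,fx=1.42,fy=1.42,interpolation=cv2.INTER_CUBIC)[:,:,::-1] for c in cs.values()])
for n,c in cs.items(): cv2.imwrite(f'pics/{n}0b.png',cv2.resize(c['frame'],(796,597),interpolation=cv2.INTER_CUBIC)[:,:,::-1])
s=bot.read_state(); print({k:np.round(v,3).tolist() for k,v in s.items()})
E
```

```text
pics
side [-0.416  0.03   0.891] [ 0.761 -0.061 -0.646] 445.67508641738203
top [ 0.38  -0.025  1.251] [ 0.115 -0.015 -0.993] 534.6490688391052
{'time_s': 0.1, 'joint_positions': [-78.353, 30.274, 82.15, -0.002, 67.689, -10.227], 'qvel': [-0.063, -0.114, -0.229, -0.043, 0.085, -0.05], 'tau': [-0.0, -44.098, -17.715, 0.063, 0.053, -0.0], 'position': [0.233, -0.579, 0.291], 'tcp_rot': [[0.373, -0.928, -0.0], [-0.928, -0.373, 0.002], [-0.002, -0.0, -1.0]], 'force': [0.355, 0.392, -0.408], 'moment': [-0.01, -0.035, -0.066], 'opening': 0.998}
```

View pics/side0b.png

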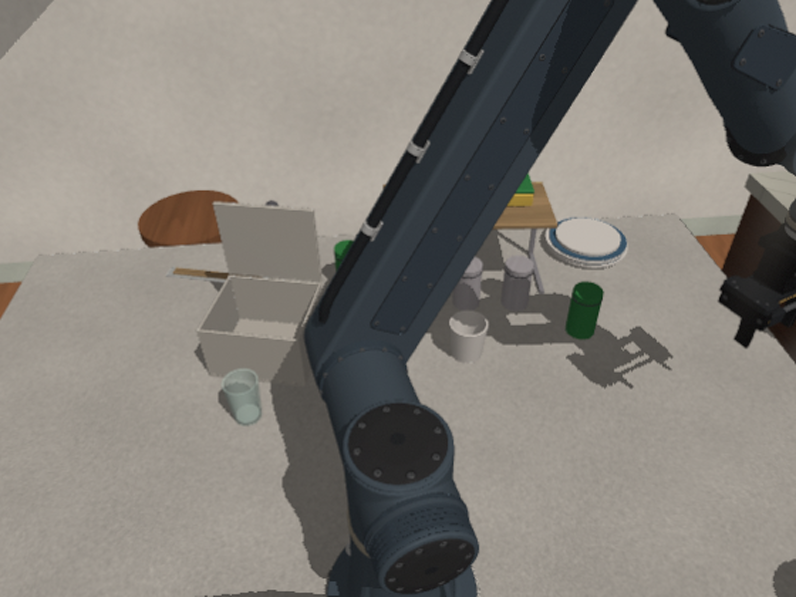

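View pics/top0b.png

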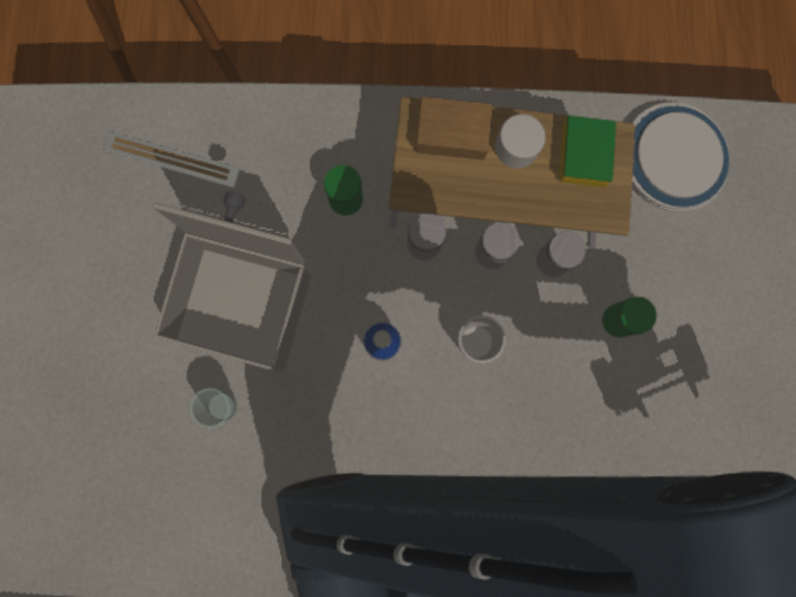

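The side view is partly blocked by the arm. The top view (796 px wide) shows:
- tins near (432,230), (500,240) and (567,248)
- box around (230,300), lid knob at (233,203)
- cup (482,338), soap (382,340), tumbler (213,407)

Next I'll enlarge these areas.

```bash
python3 - <<'E'
from h import *
import pickle
c=pickle.load(open('c0.pkl','rb'))['top']['frame'][:,:,::-1]
def crop(x,y,w,h,s):
    a=cv2.resize(c[y:y+h,x:x+w],None,fx=s,fy=s,interpolation=cv2.INTER_CUBIC)
    a=cv2.convertScaleAbs(a,alpha=1.5,beta=10)
    for u in range((x//10+1)*10,x+w,10):
        cv2.line(a,((u-x)*s,0),((u-x)*s,8 if u%50 else 20),(0,0,255),1)
        if u%20==0: cv2.putText(a,str(u),((u-x)*s-12,20),0,.4,(0,0,255))
    for v in range((y//10+1)*10,y+h,10):
        cv2.line(a,(0,(v-y)*s),(8,(v-y)*s),(0,0,255),1)
        if v%20==0: cv2.putText(a,str(v),(10,(v-y)*s+4),0,.4,(0,0,255))
    return a
cv2.imwrite('pics/cA.png',crop(260,60,198,140,4))
cv2.imwrite('pics/cB.png',crop(70,125,190,150,4))
E
```

```text
(no output)
```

View pics/cA.png

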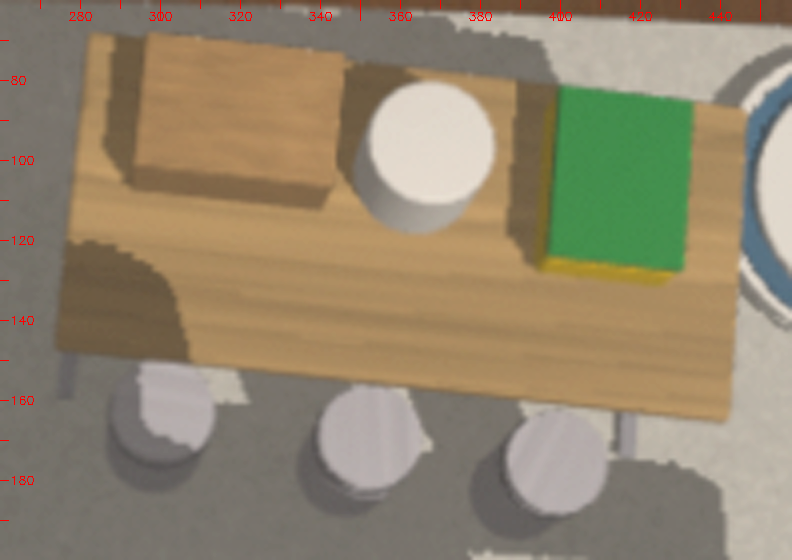

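View pics/cB.png

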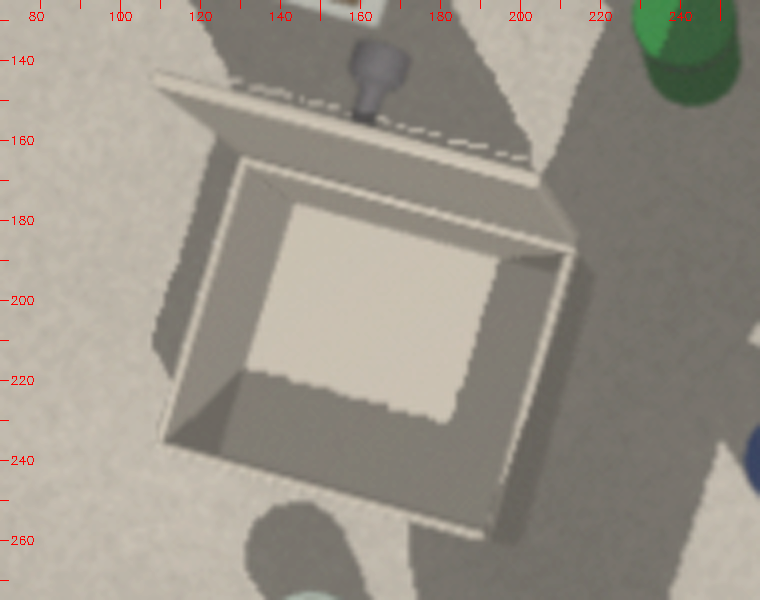

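```bash
python3 - <<'E'
from h import *
import pickle
c=pickle.load(open('c0.pkl','rb'))['top']
for n,u,v,z in [('tL',300.9,163.3,.105),('tM',352.5,169.2,.105),('tR',399.2,175.3,.105),('shL',273.75,147.5,.192),('shR',442,165.5,.192),('cup',339,238.5,.08),('soap',268.8,239.5,.12),('tumb',149.5,286,.08),('greenR',450,221.5,.105),('greenL',241,127,.105),
('bFL',110,235.75,.119),('bFR',192.5,259.5,.119),('bBR',213.75,187,.119),('bBL',130.5,164.25,.119),('lidL',108.75,143.75,.28),('lidR',203.75,171.25,.28),('knob',165,140,.26)]:
    print(n,(atz(c,u,v,z)[:2]*1000).round(1))
E
```

```text
tL [616.1 -85.4]
tM [ 605.5 -198.7]
tR [ 594.5 -302.4]
shL [629.6 -25.5]
shR [ 600.9 -371.1]
cup [ 454.8 -172.9]
soap [447.5 -18.7]
tumb [343.1 240.2]
greenR [ 494.4 -415.4]
greenL [694.8  47.4]
bFL [448.8 320.8]
bFR [402.2 141.7]
bBR [557.8 101.3]
bBL [604.5 283.8]
lidL [611.1 283.6]
lidR [561.6 102.8]
knob [624.5 181.6]
```

```bash
cat >> h.py <<'E'
from scipy.spatial.transform import Rotation as Ro
T={'L':(616.1,-85.4),'M':(605.5,-198.7),'R':(594.5,-302.4)}
def Rt(yaw,th):  # yaw of frame whose -y is jaw axis; th tilt toward +ex
    y=np.radians(yaw);t=np.radians(th)
    ex=np.array([np.cos(y),np.sin(y),0]);ey=np.array([-np.sin(y),np.cos(y),0])
    z=np.sin(t)*ex-np.cos(t)*np.array([0,0,1]);x=-ey
    return np.stack([x,np.cross(z,x),z],1)
def rel(p1,R1,p0=None,R0=None,lab=''):
    s=bot.read_state()
    if p0 is None:p0=np.array(s['position']);R0=np.array(s['tcp_rot'])
    print(lab,'off cm',(R0.T@(np.array(p1)-p0)*100).round(2).tolist(),'rot',Ro.from_matrix(R0.T@R1).as_rotvec(degrees=True).round(2).tolist())
def grasp(k,h=94,th=30,yaw=-4.74,back=0,up=0):
    R=Rt(yaw,th); G=np.array([*T[k],h+up])/1000
    return G-R[:,2]*(.051+back/1000),R
def st():
    s=bot.read_state();print(s['time_s'],'pos',np.round(s['position'],4),'F',np.round(s['force'],2),'op',round(s['opening'],3),'j',np.round(s['joint_positions'],1))
E
python3 - <<'E'
from h import *
st()
rel(*grasp('R',back=120),lab='pre')
E
```

```text
0.1 pos [ 0.2328 -0.5795  0.2914] F [ 0.35  0.39 -0.41] op 0.998 j [-78.4  30.3  82.2  -0.   67.7 -10.2]
pre off cm [-16.05, -36.25, 4.97] rot [29.46, 7.08, 25.97]
```

arm_command([
  {"offset":[-16.05,-36.25,4.95],"rot":[29.46,7.08,25.97],"gripper":0},
  {"offset":[-16.05,-36.25,4.95],"rot":[29.46,7.08,25.97],"gripper":0},
  {"offset":[-16.05,-36.25,4.95],"rot":[29.46,7.08,25.97],"gripper":0},
  {"offset":[-16.05,-36.25,4.95],"rot":[29.46,7.08,25.97],"gripper":0},
  {"offset":[-16.05,-36.25,4.95],"rot":[29.46,7.08,25.97],"gripper":0},
  {"offset":[-16.05,-36.25,4.95],"rot":[29.46,7.08,25.97],"gripper":0},
  {"offset":[-16.05,-36.25,4.95],"rot":[29.46,7.08,25.97],"gripper":0},
  {"offset":[-16.05,-36.25,4.95],"rot":[29.46,7.08,25.97],"gripper":0},
])

```text
time_s: 0.9
position: [0.5102, -0.2945, 0.2422]
tcp_rot: [[-0.084, -0.863, 0.498], [-0.997, 0.072, -0.043], [0.001, -0.5, -0.866]]
force: [1.4, -1.2, 0.8]
opening: 0.997
```

```bash
python3 - <<'E'
from h import *
st()
rel(*grasp('R',back=120),lab='pre'); rel(*grasp('R'),lab='grasp')
E
```

```text
0.9 pos [ 0.5102 -0.2945  0.2422] F [ 1.39 -1.19  0.84] op 0.997 j [-49.1  26.9 106.5  42.4  31.2  11.8]
pre off cm [0.09, 0.08, -0.03] rot [-0.01, -0.1, -0.01]
grasp off cm [0.07, 0.08, 11.97] rot [-0.01, -0.1, -0.01]
```

arm_command([
  {"offset":[0,0,2.5],"rot":[0,0,0],"gripper":0},
  {"offset":[0,0,5],"rot":[0,0,0],"gripper":0},
  {"offset":[0,0,7.5],"rot":[0,0,0],"gripper":0},
  {"offset":[0,0,10],"rot":[0,0,0],"gripper":0},
  {"offset":[0,0,11],"rot":[0,0,0],"gripper":0},
  {"offset":[0,0,12],"rot":[0,0,0],"gripper":0},
  {"offset":[0,0,12],"rot":[0,0,0],"gripper":0},
  {"offset":[0,0,12],"rot":[0,0,0],"gripper":0},
])

```text
time_s: 1.7
position: [0.5692, -0.3013, 0.1393]
tcp_rot: [[-0.083, -0.863, 0.499], [-0.997, 0.071, -0.043], [0.002, -0.501, -0.866]]
force: [1.1, 0.1, -0.1]
opening: 0.999
```

```bash
python3 - <<'E'
from h import *
st(); rel(*grasp('R'),lab='grasp')
for n in('side','top'):
    c=snap(n,n+'1.png')
f=c['frame'][60:220,260:470,::-1]; a=cv2.convertScaleAbs(cv2.resize(f,None,fx=3,fy=3,interpolation=cv2.INTER_CUBIC),alpha=1.5,beta=10)
cv2.imwrite('pics/d1.png',a)
E
```

```text
1.7 pos [ 0.5692 -0.3013  0.1393] F [ 1.06  0.11 -0.08] op 0.999 j [-44.7  40.1 102.6  55.6  22.8   0.6]
grasp off cm [-0.1, 0.07, 0.09] rot [-0.05, -0.11, 0.06]
```

View pics/d1.png

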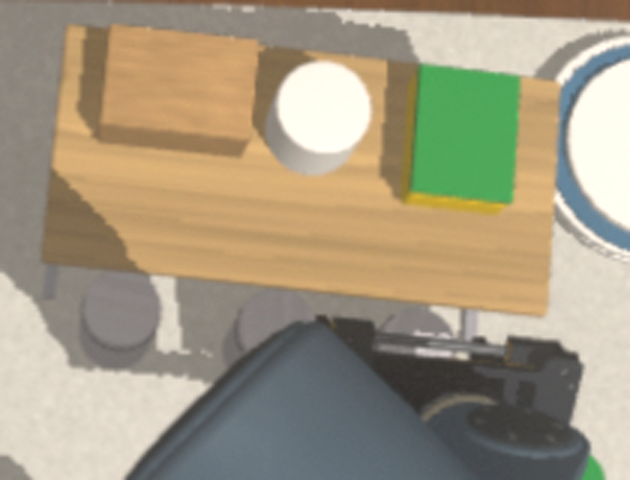

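The top view shows the jaws around the right tin with the shelf clear of the gripper. Next I close and lift 8 mm.

arm_command([
  {"offset":[0,0.05,0.05],"rot":[0,0,0],"gripper":1},
  {"offset":[0,0.05,0.05],"rot":[0,0,0],"gripper":1},
  {"offset":[0,0.05,0.05],"rot":[0,0,0],"gripper":1},
  {"offset":[0,0.05,0.05],"rot":[0,0,0],"gripper":1},
  {"offset":[0,0.05,0.05],"rot":[0,0,0],"gripper":1},
  {"offset":[0,0.05,0.05],"rot":[0,0,0],"gripper":1},
  {"offset":[0,0.05,0.05],"rot":[0,0,0],"gripper":1},
  {"offset":[0,0.05,0.05],"rot":[0,0,0],"gripper":1},
])

```text
time_s: 2.6
position: [0.5692, -0.3006, 0.1383]
tcp_rot: [[-0.082, -0.863, 0.499], [-0.997, 0.07, -0.042], [0.001, -0.501, -0.866]]
force: [0.1, 3.2, 2.7]
opening: 0.656
```

arm_command([
  {"offset":[0,-0.1,-0.17],"rot":[0,0,0],"gripper":1},
  {"offset":[0,-0.2,-0.35],"rot":[0,0,0],"gripper":1},
  {"offset":[0,-0.3,-0.52],"rot":[0,0,0],"gripper":1},
  {"offset":[0,-0.4,-0.7],"rot":[0,0,0],"gripper":1},
  {"offset":[0,-0.4,-0.7],"rot":[0,0,0],"gripper":1},
  {"offset":[0,-0.4,-0.7],"rot":[0,0,0],"gripper":1},
  {"offset":[0,-0.4,-0.7],"rot":[0,0,0],"gripper":1},
  {"offset":[0,-0.4,-0.7],"rot":[0,0,0],"gripper":1},
])

```text
time_s: 3.4
position: [0.5691, -0.3011, 0.1462]
tcp_rot: [[-0.083, -0.863, 0.499], [-0.997, 0.071, -0.043], [0.002, -0.5, -0.866]]
force: [0.5, 0.4, -4.5]
opening: 0.663
```

arm_command([
  {"offset":[0,0,0],"rot":[0,0,0],"gripper":1},
  {"offset":[0,0,0],"rot":[0,0,0],"gripper":1},
])

```text
time_s: 3.6
position: [0.5691, -0.301, 0.1462]
tcp_rot: [[-0.083, -0.863, 0.499], [-0.997, 0.071, -0.043], [0.002, -0.5, -0.866]]
force: [-0.8, -0.4, -5.5]
opening: 0.662
```

arm_command([
  {"offset":[0,0,0],"rot":[0,0,0],"gripper":1},
])

```text
time_s: 3.7
position: [0.5691, -0.3011, 0.1462]
tcp_rot: [[-0.083, -0.863, 0.499], [-0.997, 0.071, -0.043], [0.002, -0.5, -0.866]]
force: [0.4, -0.5, -5.3]
opening: 0.662
```

arm_command([
  {"offset":[0,0,0],"rot":[0,0,0],"gripper":1},
])

```text
time_s: 3.8
position: [0.5691, -0.3011, 0.1462]
tcp_rot: [[-0.083, -0.863, 0.499], [-0.997, 0.071, -0.043], [0.002, -0.5, -0.866]]
force: [-0.2, 1.2, -5.0]
opening: 0.661
```

arm_command([
  {"offset":[0,0,0],"rot":[0,0,0],"gripper":1},
])

```text
time_s: 3.9
position: [0.5691, -0.3011, 0.1462]
tcp_rot: [[-0.083, -0.863, 0.499], [-0.997, 0.071, -0.043], [0.002, -0.501, -0.866]]
force: [-0.8, -0.6, -5.4]
opening: 0.663
```

Mean Fz is about −5.2 N against about −0.1 N unloaded, so roughly 0.52 kg. The right tin is the heavy one, so I'll carry it to the box.

```bash
cat >> h.py <<'E'
BC=np.array([503.3,211.9]);BY=-14.5
def boxp(G,th=30,yaw=BY):
    R=Rt(yaw,th); return np.array(G)/1000-R[:,2]*.051,R
E
python3 - <<'E'
from h import *
s=bot.read_state();p=np.array(s['position']);R=np.array(s['tcp_rot'])
ex=np.array([.9966,-.0827,0])
p1=p-.06*ex; p2=p1+[0,0,.15]
rel(p1,R,lab='back');rel(p2,R,lab='up')
q,Q=boxp([*BC,255]); rel(q,Q,p2,R,lab='box above')
E
```

```text
back off cm [-0.0, 5.19, -3.0] rot [0.0, 0.0, 0.0]
up off cm [0.03, -2.31, -15.99] rot [0.0, 0.0, 0.0]
box above off cm [-51.01, 6.13, -4.0] rot [-0.04, 4.78, 8.51]
```

arm_command([
  {"offset":[0,1.7,-1.0],"rot":[0,0,0],"gripper":1},
  {"offset":[0,3.5,-2.0],"rot":[0,0,0],"gripper":1},
  {"offset":[0,5.2,-3.0],"rot":[0,0,0],"gripper":1},
  {"offset":[0,3.7,-5.6],"rot":[0,0,0],"gripper":1},
  {"offset":[0,2.2,-8.2],"rot":[0,0,0],"gripper":1},
  {"offset":[0,0.7,-10.8],"rot":[0,0,0],"gripper":1},
  {"offset":[0,-0.8,-13.4],"rot":[0,0,0],"gripper":1},
  {"offset":[0,-2.3,-16.0],"rot":[0,0,0],"gripper":1},
])

```text
time_s: 4.7
position: [0.5086, -0.2953, 0.2974]
tcp_rot: [[-0.082, -0.863, 0.498], [-0.997, 0.071, -0.042], [0.001, -0.5, -0.866]]
force: [0.3, -0.3, -5.6]
opening: 0.66
```

```bash
python3 - <<'E'
from h import *
st();rel(*boxp([*BC,255]))
E
```

```text
4.7 pos [ 0.5086 -0.2953  0.2974] F [ 0.31 -0.29 -5.63] op 0.66 j [-49.4  21.7 103.5  34.9  37.8  20.6]
 off cm [-50.94, 6.13, -3.82] rot [0.02, 4.82, 8.51]
```

arm_command([
  {"offset":[-2,0.2,-0.2],"rot":[0,0.2,0.4],"gripper":1},
  {"offset":[-5,0.6,-0.4],"rot":[0,0.5,0.8],"gripper":1},
  {"offset":[-8.5,1.0,-0.6],"rot":[0,0.8,1.4],"gripper":1},
  {"offset":[-12,1.4,-0.9],"rot":[0,1.1,2.0],"gripper":1},
  {"offset":[-15.5,1.8,-1.2],"rot":[0,1.4,2.6],"gripper":1},
  {"offset":[-19,2.3,-1.4],"rot":[0,1.8,3.2],"gripper":1},
  {"offset":[-22.5,2.7,-1.7],"rot":[0,2.1,3.8],"gripper":1},
  {"offset":[-26,3.1,-1.9],"rot":[0,2.4,4.3],"gripper":1},
])

```text
time_s: 5.5
position: [0.4922, -0.031, 0.2954]
tcp_rot: [[-0.168, -0.855, 0.49], [-0.986, 0.147, -0.082], [-0.002, -0.497, -0.868]]
force: [0.7, 0.6, -5.1]
opening: 0.663
```

```bash
python3 - <<'E'
from h import *
st();rel(*boxp([*BC,255]))
E
```

```text
5.5 pos [ 0.4922 -0.031   0.2954] F [ 0.69  0.64 -5.14] op 0.663 j [-18.9  14.  117.5  14.   19.6  68.8]
 off cm [-24.34, 4.63, -3.04] rot [0.2, 2.49, 4.13]
```

arm_command([
  {"offset":[-3,0.5,-0.4],"rot":[0,0.3,0.5],"gripper":1},
  {"offset":[-6.5,1.2,-0.8],"rot":[0,0.7,1.1],"gripper":1},
  {"offset":[-10,1.9,-1.2],"rot":[0,1.0,1.7],"gripper":1},
  {"offset":[-13.5,2.5,-1.7],"rot":[0,1.4,2.3],"gripper":1},
  {"offset":[-17,3.2,-2.1],"rot":[0,1.7,2.9],"gripper":1},
  {"offset":[-20.5,3.9,-2.6],"rot":[0,2.1,3.5],"gripper":1},
  {"offset":[-23,4.4,-2.9],"rot":[0,2.4,3.9],"gripper":1},
  {"offset":[-24.2,4.6,-3.0],"rot":[0.1,2.5,4.1],"gripper":1},
])

```text
time_s: 6.3
position: [0.4786, 0.2172, 0.2981]
tcp_rot: [[-0.247, -0.84, 0.483], [-0.969, 0.213, -0.124], [0.002, -0.499, -0.867]]
force: [1.2, 0.1, -4.7]
opening: 0.667
```

arm_command([
  {"offset":[0,0,0],"rot":[0,0,0],"gripper":1},
  {"offset":[0,0,0],"rot":[0,0,0],"gripper":1},
])

```text
time_s: 6.5
position: [0.4793, 0.2141, 0.2983]
tcp_rot: [[-0.249, -0.84, 0.483], [-0.968, 0.214, -0.128], [0.004, -0.499, -0.867]]
force: [-1.0, -0.3, -5.0]
opening: 0.666
```

```bash
python3 - <<'E'
from h import *
st();rel(*boxp([*BC,255]))
c=snap('top','t2.png'); d=snap('side','s2.png')
a=np.hstack([cv2.resize(c['frame'][100:300,60:260],None,fx=2,fy=2),cv2.resize(d['frame'][100:300,110:310],None,fx=2,fy=2)])[:,:,::-1]
cv2.imwrite('pics/d2.png',cv2.convertScaleAbs(a,alpha=1.4))
E
```

```text
6.5 pos [0.4793 0.2141 0.2983] F [-0.99 -0.32 -5.  ] op 0.666 j [ 19.1  18.3 109.3 -32.8  31.  148.7]
 off cm [-0.39, 0.1, -0.17] rot [0.06, -0.16, 0.17]
```

View pics/d2.png

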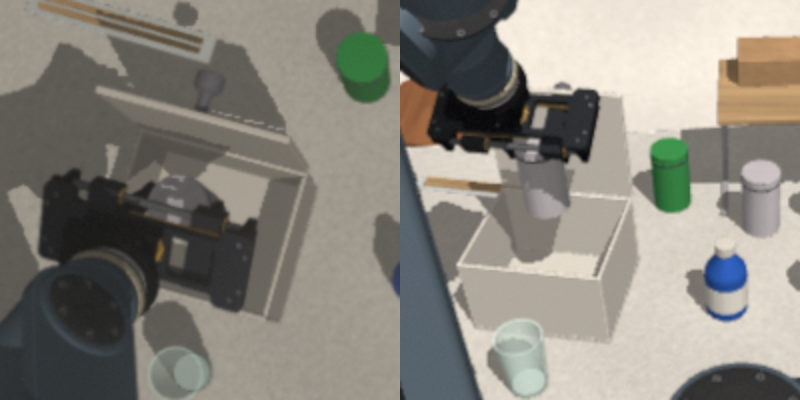

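The tin hangs upright over the box. Joint 6 is near its limit, so I'll yaw the tool about 20° toward the arm's azimuth before descending.

```bash
python3 - <<'E'
from h import *
q,Q=boxp([*BC,255],yaw=5)
rel(q,Q)
for z in(115,104,99): rel(boxp([*BC,z],yaw=5)[0],Q,q,Q,lab=str(z))
E
```

```text
off cm [0.39, 0.08, -0.1] rot [0.02, -9.94, -16.82]
115 off cm [0.0, 7.0, 12.12] rot [0.0, 0.0, 0.0]
104 off cm [0.0, 7.55, 13.08] rot [0.0, 0.0, 0.0]
99 off cm [0.0, 7.8, 13.51] rot [0.0, 0.0, 0.0]
```

arm_command([
  {"offset":[0.1,0,0],"rot":[0,-2.5,-4.2],"gripper":1},
  {"offset":[0.2,0,0],"rot":[0,-5,-8.4],"gripper":1},
  {"offset":[0.3,0.1,-0.1],"rot":[0,-7.5,-12.6],"gripper":1},
  {"offset":[0.4,0.1,-0.1],"rot":[0,-9.9,-16.8],"gripper":1},
  {"offset":[0.4,0.1,-0.1],"rot":[0,-9.9,-16.8],"gripper":1},
  {"offset":[0.4,0.1,-0.1],"rot":[0,-9.9,-16.8],"gripper":1},
])

```text
time_s: 7.2
position: [0.4786, 0.2093, 0.2998]
tcp_rot: [[0.084, -0.862, 0.499], [-0.997, -0.072, 0.042], [0.0, -0.501, -0.865]]
force: [-0.2, -0.2, -5.4]
opening: 0.663
```

```bash
python3 - <<'E'
from h import *
st();rel(*boxp([*BC,255],yaw=5)); rel(*boxp([*BC,115],yaw=5))
E
```

```text
7.2 pos [0.4786 0.2093 0.2998] F [-0.2  -0.16 -5.36] op 0.663 j [ 13.3  16.2 112.7 -11.6  21.7 108.2]
 off cm [-0.04, 0.09, 0.02] rot [-0.07, -0.12, -0.18]
 off cm [-0.04, 7.1, 12.14] rot [-0.07, -0.12, -0.18]
```

arm_command([
  {"offset":[0,1.0,1.73],"rot":[0,0,0],"gripper":1},
  {"offset":[0,2.0,3.46],"rot":[0,0,0],"gripper":1},
  {"offset":[0,3.0,5.2],"rot":[0,0,0],"gripper":1},
  {"offset":[0,4.0,6.93],"rot":[0,0,0],"gripper":1},
  {"offset":[0,5.0,8.66],"rot":[0,0,0],"gripper":1},
  {"offset":[0,6.0,10.4],"rot":[0,0,0],"gripper":1},
  {"offset":[0,7.1,12.1],"rot":[0,0,0],"gripper":1},
  {"offset":[0,7.1,12.1],"rot":[0,0,0],"gripper":1},
])

```text
time_s: 8.0
position: [0.4868, 0.2121, 0.17]
tcp_rot: [[0.092, -0.873, 0.479], [-0.996, -0.08, 0.045], [-0.001, -0.481, -0.877]]
force: [1.1, 0.8, -4.1]
opening: 0.663
```

```bash
python3 - <<'E'
from h import *
st();rel(*boxp([*BC,103],yaw=5)); rel(*boxp([*BC,99],yaw=5))
E
```

```text
8.0 pos [0.4868 0.2121 0.17  ] F [ 1.08  0.81 -4.14] op 0.663 j [ 13.2  32.  117.8 -66.7   4.1 163.6]
 off cm [0.16, 1.89, 1.57] rot [1.24, 0.18, 0.22]
 off cm [0.16, 2.09, 1.92] rot [1.24, 0.18, 0.22]
```

The wrist ran into a near-singular pose (j5≈4°, j6 at its limit) at this tilt and close range. I'll go back up, set the tin on open counter in front of its place, regrasp it with a vertical tool and return.

```bash
python3 - <<'E'
from h import *
q,Q=boxp([*BC,265],yaw=5); rel(q,Q)
T['P']=(545,-298)
w,W=grasp('P',up=165); rel(w,W,q,Q,lab='toP')
E
```

```text
off cm [0.15, -5.9, -12.63] rot [1.24, 0.18, 0.22]
toP off cm [50.73, 0.52, 0.39] rot [0.0, 4.87, 8.44]
```

arm_command([
  {"offset":[0,-0.8,-1.6],"rot":[0.2,0,0],"gripper":1},
  {"offset":[0,-1.6,-3.2],"rot":[0.4,0,0],"gripper":1},
  {"offset":[0.1,-2.4,-4.8],"rot":[0.6,0.1,0.1],"gripper":1},
  {"offset":[0.1,-3.2,-6.4],"rot":[0.8,0.1,0.1],"gripper":1},
  {"offset":[0.1,-4.0,-8.2],"rot":[1.0,0.1,0.1],"gripper":1},
  {"offset":[0.1,-5.0,-10.4],"rot":[1.2,0.2,0.2],"gripper":1},
  {"offset":[0.1,-5.9,-12.6],"rot":[1.2,0.2,0.2],"gripper":1},
  {"offset":[0.1,-5.9,-12.6],"rot":[1.2,0.2,0.2],"gripper":1},
])

```text
time_s: 8.8
position: [0.4781, 0.2107, 0.3151]
tcp_rot: [[0.081, -0.858, 0.507], [-0.997, -0.066, 0.046], [-0.006, -0.509, -0.861]]
force: [1.0, 0.8, -4.9]
opening: 0.665
```

```bash
python3 - <<'E'
from h import *
T['P']=(545,-298)
st();rel(*grasp('P',up=165),lab='toP')
E
```

```text
8.8 pos [0.4781 0.2107 0.3151] F [ 1.    0.76 -4.91] op 0.665 j [ 13.4  14.6 111.9 -10.5  23.4 107.4]
toP off cm [50.83, 0.4, 0.78] rot [-0.57, 5.04, 7.9]
```

arm_command([
  {"offset":[2,0,0],"rot":[0,0.2,0.4],"gripper":1},
  {"offset":[5,0,0],"rot":[0,0.5,0.8],"gripper":1},
  {"offset":[9,0.1,0.1],"rot":[0,0.9,1.4],"gripper":1},
  {"offset":[13,0.1,0.2],"rot":[-0.1,1.3,2.0],"gripper":1},
  {"offset":[17,0.1,0.3],"rot":[-0.2,1.7,2.6],"gripper":1},
  {"offset":[21,0.2,0.3],"rot":[-0.2,2.1,3.2],"gripper":1},
  {"offset":[25,0.2,0.4],"rot":[-0.3,2.5,3.9],"gripper":1},
  {"offset":[29,0.2,0.5],"rot":[-0.3,2.9,4.5],"gripper":1},
])

```text
time_s: 9.6
position: [0.5018, -0.0805, 0.3044]
tcp_rot: [[-0.013, -0.868, 0.496], [-1.0, 0.011, -0.007], [0.001, -0.496, -0.868]]
force: [0.9, 0.1, -5.8]
opening: 0.666
```

```bash
python3 - <<'E'
from h import *
T['P']=(545,-298)
st();rel(*grasp('P',up=165),lab='toP')
E
```

```text
9.6 pos [ 0.5018 -0.0805  0.3044] F [ 0.93  0.07 -5.8 ] op 0.666 j [-28.   14.2 114.8  29.6  27.2  39.1]
toP off cm [21.52, -1.72, 1.15] rot [0.27, 1.93, 3.5]
```

arm_command([
  {"offset":[3,-0.2,0.2],"rot":[0,0.3,0.5],"gripper":1},
  {"offset":[7,-0.6,0.4],"rot":[0,0.6,1.1],"gripper":1},
  {"offset":[11,-0.9,0.6],"rot":[0.1,1.0,1.8],"gripper":1},
  {"offset":[15,-1.2,0.8],"rot":[0.2,1.4,2.5],"gripper":1},
  {"offset":[18.5,-1.5,1.0],"rot":[0.2,1.7,3.1],"gripper":1},
  {"offset":[20.5,-1.7,1.1],"rot":[0.3,1.9,3.5],"gripper":1},
  {"offset":[21.5,-1.7,1.1],"rot":[0.3,1.9,3.5],"gripper":1},
  {"offset":[21.5,-1.7,1.1],"rot":[0.3,1.9,3.5],"gripper":1},
])

```text
time_s: 10.4
position: [0.5207, -0.2945, 0.3044]
tcp_rot: [[-0.079, -0.863, 0.499], [-0.997, 0.068, -0.04], [0.001, -0.501, -0.866]]
force: [0.8, 0.2, -5.5]
opening: 0.666
```

```bash
python3 - <<'E'
from h import *
T['P']=(545,-298)
st()
for u in(15,2,0): rel(*grasp('P',up=u),lab=str(u))
E
```

```text
10.4 pos [ 0.5207 -0.2945  0.3044] F [ 0.77  0.17 -5.54] op 0.666 j [-48.3  21.8 101.9  33.6  38.6  22.9]
15 off cm [0.14, 7.66, 13.04] rot [-0.06, 0.06, 0.2]
2 off cm [0.14, 8.31, 14.16] rot [-0.06, 0.06, 0.2]
0 off cm [0.13, 8.41, 14.33] rot [-0.06, 0.06, 0.2]
```

arm_command([
  {"offset":[0,1.7,2.9],"rot":[0,0,0],"gripper":1},
  {"offset":[0,3.4,5.8],"rot":[0,0,0],"gripper":1},
  {"offset":[0,5.1,8.7],"rot":[0,0,0],"gripper":1},
  {"offset":[0,6.5,11.2],"rot":[0,0,0],"gripper":1},
  {"offset":[0,7.5,12.8],"rot":[0,0,0],"gripper":1},
  {"offset":[0,8.0,13.6],"rot":[0,0,0],"gripper":1},
  {"offset":[0,8.2,14.0],"rot":[0,0,0],"gripper":1},
  {"offset":[0,8.2,14.0],"rot":[0,0,0],"gripper":1},
])

```text
time_s: 11.2
position: [0.5204, -0.2931, 0.1426]
tcp_rot: [[-0.077, -0.863, 0.499], [-0.997, 0.066, -0.04], [0.001, -0.501, -0.866]]
force: [-1.1, 0.6, -5.2]
opening: 0.661
```

arm_command([
  {"offset":[0,0.03,0.05],"rot":[0,0,0],"gripper":1},
  {"offset":[0,0.07,0.1],"rot":[0,0,0],"gripper":1},
  {"offset":[0,0.1,0.15],"rot":[0,0,0],"gripper":1},
  {"offset":[0,0.12,0.2],"rot":[0,0,0],"gripper":1},
  {"offset":[0,0.12,0.2],"rot":[0,0,0],"gripper":1},
])

```text
time_s: 11.7
position: [0.5203, -0.2947, 0.1407]
tcp_rot: [[-0.078, -0.862, 0.5], [-0.997, 0.066, -0.041], [0.003, -0.502, -0.865]]
force: [-0.7, -0.4, -5.1]
opening: 0.667
```

```bash
python3 - <<'E'
from h import *
T['P']=(545,-298)
st()
rel(*grasp('P'))
E
```

```text
11.7 pos [ 0.5203 -0.2947  0.1407] F [-0.7  -0.35 -5.09] op 0.667 j [-48.3  38.3 108.9  64.9  22.5 -12.9]
 off cm [0.12, 0.18, 0.19] rot [-0.13, 0.01, 0.33]
```

arm_command([
  {"offset":[0,0.05,0.08],"rot":[0,0,0],"gripper":1},
  {"offset":[0,0.08,0.13],"rot":[0,0,0],"gripper":1},
  {"offset":[0,0.12,0.18],"rot":[0,0,0],"gripper":1},
  {"offset":[0,0.12,0.2],"rot":[0,0,0],"gripper":1},
  {"offset":[0,0.12,0.2],"rot":[0,0,0],"gripper":1},
])

```text
time_s: 12.2
position: [0.5203, -0.2947, 0.1383]
tcp_rot: [[-0.077, -0.862, 0.5], [-0.997, 0.066, -0.041], [0.003, -0.502, -0.865]]
force: [0.3, -0.4, -4.5]
opening: 0.665
```

arm_command([
  {"offset":[0,0.03,0.05],"rot":[0,0,0],"gripper":1},
  {"offset":[0,0.05,0.09],"rot":[0,0,0],"gripper":1},
  {"offset":[0,0.05,0.09],"rot":[0,0,0],"gripper":1},
])

```text
time_s: 12.5
position: [0.5206, -0.2946, 0.1381]
tcp_rot: [[-0.077, -0.862, 0.502], [-0.997, 0.065, -0.041], [0.003, -0.503, -0.864]]
force: [-1.9, 0.5, 4.6]
opening: 0.663
```

arm_command([
  {"offset":[0,0,0],"rot":[0,0,0],"gripper":0.3},
  {"offset":[0,0,0],"rot":[0,0,0],"gripper":0},
  {"offset":[0,0,0],"rot":[0,0,0],"gripper":0},
  {"offset":[0,0,0],"rot":[0,0,0],"gripper":0},
  {"offset":[0,0,-3],"rot":[0,0,0],"gripper":0},
  {"offset":[0,0,-6],"rot":[0,0,0],"gripper":0},
  {"offset":[0,0,-9],"rot":[0,0,0],"gripper":0},
  {"offset":[0,0,-12],"rot":[0,0,0],"gripper":0},
])

```text
time_s: 13.3
position: [0.4595, -0.2896, 0.2416]
tcp_rot: [[-0.078, -0.863, 0.499], [-0.997, 0.066, -0.041], [0.002, -0.501, -0.865]]
force: [-0.3, -0.4, 1.4]
opening: 0.998
```

```bash
python3 - <<'E'
from h import *
T['P']=(546.2,-296.7)
st()
q,Q=grasp('P',h=75,th=0,up=95);rel(q,Q,lab='above');rel(grasp('P',h=75,th=0)[0],Q,q,Q,lab='down')
E
```

```text
13.3 pos [ 0.4595 -0.2896  0.2416] F [-0.35 -0.43  1.38] op 0.998 j [-53.9  24.4 112.4  47.1  31.2   2. ]
above off cm [0.03, -6.49, 6.14] rot [-30.07, -0.05, 0.31]
down off cm [0.0, 0.0, 9.5] rot [0.0, 0.0, 0.0]
```

arm_command([
  {"offset":[0,-2,0],"rot":[-7,0,0],"gripper":0},
  {"offset":[0,-4,2],"rot":[-14,0,0],"gripper":0},
  {"offset":[0,-6.5,4],"rot":[-22,0,0],"gripper":0},
  {"offset":[0,-6.5,6.1],"rot":[-30,0,0.3],"gripper":0},
  {"offset":[0,-6.5,6.1],"rot":[-30,0,0.3],"gripper":0},
  {"offset":[0,-6.5,6.1],"rot":[-30,0,0.3],"gripper":0},
])

```text
time_s: 13.9
position: [0.5494, -0.2963, 0.2199]
tcp_rot: [[-0.079, -0.997, 0.003], [-0.997, 0.079, -0.002], [0.002, -0.003, -1.0]]
force: [-0.7, 0.6, -0.3]
opening: 1.001
```

```bash
python3 - <<'E'
from h import *
T['P']=(546.2,-296.7)
st()
rel(*grasp('P',h=75,th=0),lab='down')
c=snap('top','t3.png'); d=snap('side','s3.png')
a=np.hstack([cv2.resize(c['frame'][60:260,270:470],None,fx=2,fy=2),cv2.resize(d['frame'][100:300,300:500],None,fx=2,fy=2)])[:,:,::-1]
cv2.imwrite('pics/d3.png',cv2.convertScaleAbs(a,alpha=1.4))
E
```

```text
13.9 pos [ 0.5494 -0.2963  0.2199] F [-0.68  0.56 -0.31] op 1.001 j [-38.6  35.   86.1   0.   58.7  56. ]
down off cm [0.05, 0.35, 9.39] rot [-0.16, -0.1, 0.2]
```

View pics/d3.png

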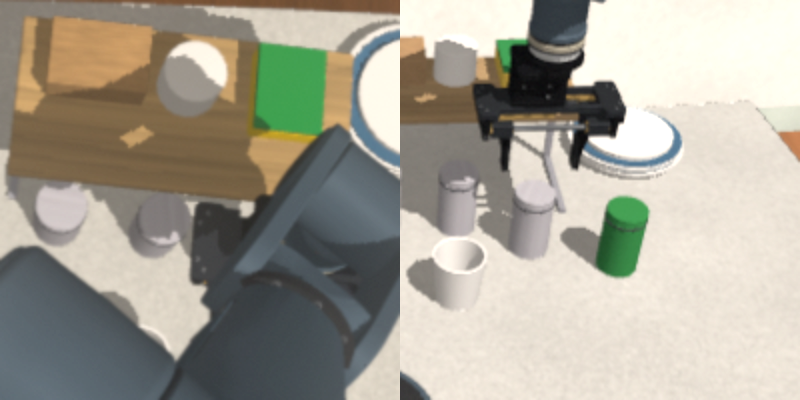

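The side view shows the tin upright on the counter below the open, vertical gripper.

arm_command([
  {"offset":[0,0.3,2.5],"rot":[0,0,0],"gripper":0},
  {"offset":[0,0.3,5],"rot":[0,0,0],"gripper":0},
  {"offset":[0,0.3,7.5],"rot":[0,0,0],"gripper":0},
  {"offset":[0,0.3,9.4],"rot":[0,0,0],"gripper":0},
  {"offset":[0,0.3,9.4],"rot":[0,0,0],"gripper":0.2},
  {"offset":[0,0.3,9.4],"rot":[0,0,0],"gripper":1},
  {"offset":[0,0.3,9.4],"rot":[0,0,0],"gripper":1},
  {"offset":[0,0.3,9.4],"rot":[0,0,0],"gripper":1},
])

```text
time_s: 14.8
position: [0.5444, -0.2969, 0.1284]
tcp_rot: [[-0.083, -0.997, 0.004], [-0.997, 0.083, -0.003], [0.003, -0.005, -1.0]]
force: [-0.1, 0.1, -0.7]
opening: 0.72
```

arm_command([
  {"offset":[0,0,0],"rot":[0,0,0],"gripper":1},
  {"offset":[0,0,0],"rot":[0,0,0],"gripper":1},
  {"offset":[0,0,-1],"rot":[0,0,0],"gripper":1},
  {"offset":[0,0,-4],"rot":[0,0,0],"gripper":1},
  {"offset":[0,0,-7.5],"rot":[0,0,0],"gripper":1},
  {"offset":[0,0,-11],"rot":[0,0,0],"gripper":1},
  {"offset":[0,0,-14.5],"rot":[0,0,0],"gripper":1},
  {"offset":[0,0,-17],"rot":[0,0,0],"gripper":1},
])

```text
time_s: 15.6
position: [0.5435, -0.296, 0.2986]
tcp_rot: [[-0.082, -0.997, 0.002], [-0.997, 0.082, -0.002], [0.002, -0.003, -1.0]]
force: [0.3, -0.9, -5.5]
opening: 0.664
```

```bash
python3 - <<'E'
from h import *
st()
rel(*boxp([*BC,245],th=0))
E
```

```text
15.6 pos [ 0.5435 -0.296   0.2986] F [ 0.35 -0.94 -5.48] op 0.664 j [-38.9  29.3  82.7   0.   67.8  55.8]
 off cm [-50.29, 8.19, 0.16] rot [-0.15, -0.08, 9.78]
```

arm_command([
  {"offset":[-2,0.3,0],"rot":[0,0,0.4],"gripper":1},
  {"offset":[-5,0.8,0],"rot":[0,0,1],"gripper":1},
  {"offset":[-9,1.5,0],"rot":[0,0,1.8],"gripper":1},
  {"offset":[-13,2.1,0],"rot":[0,0,2.6],"gripper":1},
  {"offset":[-17,2.8,0],"rot":[0,0,3.4],"gripper":1},
  {"offset":[-21,3.5,0],"rot":[0,0,4.2],"gripper":1},
  {"offset":[-25,4.1,0],"rot":[0,0,5],"gripper":1},
  {"offset":[-29,4.7,0],"rot":[0,0,5.8],"gripper":1},
])

```text
time_s: 16.4
position: [0.5194, -0.0015, 0.2958]
tcp_rot: [[-0.183, -0.983, -0.0], [-0.983, 0.183, -0.001], [0.001, 0.0, -1.0]]
force: [1.0, -0.4, -5.1]
opening: 0.664
```

```bash
python3 - <<'E'
from h import *
st()
rel(*boxp([*BC,245],th=0))
E
```

```text
16.4 pos [ 0.5194 -0.0015  0.2958] F [ 1.01 -0.41 -5.08] op 0.664 j [-12.5  21.9  96.9  -0.1  61.3  88.1]
 off cm [-20.68, 5.5, -0.04] rot [0.01, -0.05, 3.93]
```

arm_command([
  {"offset":[-3,0.8,0],"rot":[0,0,0.6],"gripper":1},
  {"offset":[-6.5,1.8,0],"rot":[0,0,1.3],"gripper":1},
  {"offset":[-10,2.7,0],"rot":[0,0,2],"gripper":1},
  {"offset":[-13.5,3.6,0],"rot":[0,0,2.7],"gripper":1},
  {"offset":[-17,4.6,0],"rot":[0,0,3.3],"gripper":1},
  {"offset":[-19.5,5.2,0],"rot":[0,0,3.8],"gripper":1},
  {"offset":[-20.7,5.5,0],"rot":[0,0,3.9],"gripper":1},
  {"offset":[-20.7,5.5,0],"rot":[0,0,3.9],"gripper":1},
])

```text
time_s: 17.2
position: [0.5037, 0.2114, 0.2956]
tcp_rot: [[-0.246, -0.969, 0.001], [-0.969, 0.246, -0.002], [0.001, -0.001, -1.0]]
force: [0.1, -0.7, -5.5]
opening: 0.664
```

```bash
python3 - <<'E'
from h import *
st()
rel(*boxp([*BC,85],th=0))
E
```

```text
17.2 pos [0.5037 0.2114 0.2956] F [ 0.06 -0.75 -5.5 ] op 0.664 j [ 1.110e+01  2.390e+01  9.320e+01 -1.000e-01  6.280e+01  1.154e+02]
 off cm [-0.07, 0.07, 15.96] rot [-0.06, -0.08, 0.23]
```

arm_command([
  {"offset":[0,0,2.5],"rot":[0,0,0],"gripper":1},
  {"offset":[0,0,5.5],"rot":[0,0,0],"gripper":1},
  {"offset":[0,0,8.5],"rot":[0,0,0],"gripper":1},
  {"offset":[0,0,11.5],"rot":[0,0,0],"gripper":1},
  {"offset":[0,0,14],"rot":[0,0,0],"gripper":1},
  {"offset":[0,0,15.2],"rot":[0,0,0],"gripper":1},
  {"offset":[0,0,15.8],"rot":[0,0,0],"gripper":1},
  {"offset":[0,0,15.8],"rot":[0,0,0],"gripper":1},
])

```text
time_s: 18.0
position: [0.5052, 0.2094, 0.138]
tcp_rot: [[-0.25, -0.968, 0.002], [-0.968, 0.25, -0.002], [0.001, -0.002, -1.0]]
force: [0.5, -0.3, -4.9]
opening: 0.664
```

arm_command([
  {"offset":[0,0,0.1],"rot":[0,0,0],"gripper":1},
  {"offset":[0,0,0.2],"rot":[0,0,0],"gripper":1},
  {"offset":[0,0,0.25],"rot":[0,0,0],"gripper":1},
  {"offset":[0,0,0.25],"rot":[0,0,0],"gripper":1},
])

```text
time_s: 18.4
position: [0.5049, 0.2103, 0.1362]
tcp_rot: [[-0.249, -0.969, 0.003], [-0.969, 0.249, -0.001], [0.0, -0.003, -1.0]]
force: [-0.1, -0.2, -5.6]
opening: 0.664
```

arm_command([
  {"offset":[0,0,0.07],"rot":[0,0,0],"gripper":1},
  {"offset":[0,0,0.15],"rot":[0,0,0],"gripper":1},
  {"offset":[0,0,0.15],"rot":[0,0,0],"gripper":1},
])

```text
time_s: 18.7
position: [0.5047, 0.2102, 0.134]
tcp_rot: [[-0.249, -0.968, 0.002], [-0.968, 0.249, -0.001], [0.001, -0.002, -1.0]]
force: [0.4, 0.2, -5.8]
opening: 0.667
```

arm_command([
  {"offset":[0,0,0.05],"rot":[0,0,0],"gripper":1},
  {"offset":[0,0,0.08],"rot":[0,0,0],"gripper":1},
  {"offset":[0,0,0.08],"rot":[0,0,0],"gripper":1},
])

```text
time_s: 19.0
position: [0.5048, 0.2101, 0.1333]
tcp_rot: [[-0.249, -0.968, 0.002], [-0.968, 0.249, -0.001], [0.001, -0.002, -1.0]]
force: [-0.1, 0.0, -6.4]
opening: 0.672
```

arm_command([
  {"offset":[0,0,0.04],"rot":[0,0,0],"gripper":1},
  {"offset":[0,0,0.08],"rot":[0,0,0],"gripper":1},
  {"offset":[0,0,0.08],"rot":[0,0,0],"gripper":1},
])

```text
time_s: 19.3
position: [0.5049, 0.2102, 0.1332]
tcp_rot: [[-0.249, -0.968, 0.002], [-0.968, 0.249, -0.001], [0.001, -0.003, -1.0]]
force: [-1.7, -0.2, 2.9]
opening: 0.671
```

arm_command([
  {"offset":[0,0,0.04],"rot":[0,0,0],"gripper":1},
  {"offset":[0,0,0.08],"rot":[0,0,0],"gripper":1},
  {"offset":[0,0,0.08],"rot":[0,0,0],"gripper":1},
])

```text
time_s: 19.6
position: [0.5048, 0.2102, 0.1331]
tcp_rot: [[-0.249, -0.969, 0.003], [-0.969, 0.249, -0.001], [0.001, -0.003, -1.0]]
force: [-2.2, -0.7, 9.8]
opening: 0.663
```

Contact force confirms the tin stands on the box floor. I'll release and rise.

arm_command([
  {"offset":[0,0,-0.06],"rot":[0,0,0],"gripper":0.4},
  {"offset":[0,0,-0.06],"rot":[0,0,0],"gripper":0.2},
  {"offset":[0,0,-0.06],"rot":[0,0,0],"gripper":0.1},
  {"offset":[0,0,-0.06],"rot":[0,0,0],"gripper":0},
  {"offset":[0,0,-3],"rot":[0,0,0],"gripper":0},
  {"offset":[0,0,-7],"rot":[0,0,0],"gripper":0},
  {"offset":[0,0,-11.5],"rot":[0,0,0],"gripper":0},
  {"offset":[0,0,-16],"rot":[0,0,0],"gripper":0},
])

```text
time_s: 20.4
position: [0.5044, 0.2102, 0.2929]
tcp_rot: [[-0.249, -0.968, 0.001], [-0.968, 0.249, -0.001], [0.001, -0.002, -1.0]]
force: [1.1, 0.1, -0.3]
opening: 0.994
```

arm_command([
  {"offset":[0,0,-5],"rot":[0,0,0],"gripper":0},
  {"offset":[0,0,-9.5],"rot":[0,0,0],"gripper":0},
  {"offset":[0,0,-9.5],"rot":[0,0,0],"gripper":0},
  {"offset":[0,-3,-9.5],"rot":[0,0,0],"gripper":0},
  {"offset":[0,-6,-9.5],"rot":[0,0,0],"gripper":0},
  {"offset":[0,-9,-9.5],"rot":[0,0,0],"gripper":0},
  {"offset":[0,-11.8,-9.5],"rot":[0,0,0],"gripper":0},
  {"offset":[0,-11.8,-9.5],"rot":[0,0,0],"gripper":0},
])

```text
time_s: 21.2
position: [0.6217, 0.1795, 0.3851]
tcp_rot: [[-0.251, -0.968, 0.003], [-0.968, 0.251, -0.002], [0.001, -0.003, -1.0]]
force: [-0.1, -0.3, -0.8]
opening: 0.998
```

```bash
cat >> h.py <<'E'
def lidp(phi,r=.140,t=.008,half=.0095,y=0.):
    hx,hz=.0825,.119
    cx=hx-r*np.cos(phi)+t*np.sin(phi); cz=hz+r*np.sin(phi)+t*np.cos(phi)
    return bxyz(cx+half,y,cz+.070)
def bxyz(x,y,z):
    a=np.radians(BY); return np.array([BC[0]/1000+x*np.cos(a)-y*np.sin(a),BC[1]/1000+x*np.sin(a)+y*np.cos(a),z])
E
python3 - <<'E'
from h import *
st(); s=bot.read_state();p=np.array(s['position']);a=np.radians(BY)
d=p[:2]-BC/1000;print('xb',d[0]*np.cos(a)+d[1]*np.sin(a),'yb',-d[0]*np.sin(a)+d[1]*np.cos(a))
Q=Rt(BY,0)
rel(bxyz(.120,0,p[2]),Q);rel(bxyz(.120,0,.325),Q)
c=snap('top','t4.png'); d=snap('side','s4.png')
a=np.hstack([cv2.resize(c['frame'][100:300,60:260],None,fx=2,fy=2),cv2.resize(d['frame'][80:280,110:310],None,fx=2,fy=2)])[:,:,::-1]
cv2.imwrite('pics/d4.png',cv2.convertScaleAbs(a,alpha=1.4))
E
```

```text
21.2 pos [0.6217 0.1795 0.3851] F [-0.13 -0.27 -0.78] op 0.998 j [ 6.300e+00  2.720e+01  7.210e+01 -1.000e-01  8.050e+01  1.109e+02]
xb 0.1227066840919698 yb -0.0016958521920537525
 off cm [-0.17, 0.27, -0.0] rot [-0.18, -0.06, -0.06]
 off cm [-0.18, 0.29, 6.01] rot [-0.18, -0.06, -0.06]
```

View pics/d4.png

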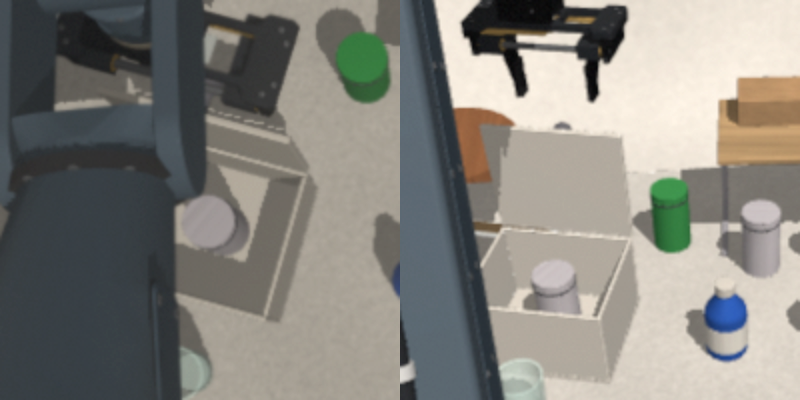

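The tin stands upright in the box and the fingers are above and behind the lid. Before descending I'll check the lid angle from its top corners in the side view, (151,142) and (221,148).

```bash
python3 - <<'E'
from h import *
import pickle
cs=pickle.load(open('c0.pkl','rb'))
for phi in(1.45,1.55,1.65,1.75):
    x=.0825-.165*np.cos(phi);z=.119+.165*np.sin(phi)
    P=[bxyz(x,.095,z),bxyz(x,-.095,z)]
    print(phi,'side',proj(cs['side'],P).round(1).tolist(),'top',proj(cs['top'],P).round(1).tolist())
E
```

```text
1.45 side [[147.4, 146.5], [219.0, 152.1]] top [[105.1, 155.7], [202.4, 182.5]]
1.55 side [[149.7, 142.8], [220.7, 148.2]] top [[107.6, 147.2], [204.8, 173.9]]
1.65 side [[152.2, 139.6], [222.4, 144.9]] top [[110.4, 138.9], [207.4, 165.4]]
1.75 side [[154.7, 137.1], [224.1, 142.3]] top [[113.4, 131.0], [210.1, 157.2]]
```

arm_command([
  {"offset":[-0.2,0.2,1],"rot":[0,0,0],"gripper":0},
  {"offset":[-0.2,0.2,2.5],"rot":[0,0,0],"gripper":0},
  {"offset":[-0.2,0.2,4],"rot":[0,0,0],"gripper":0},
  {"offset":[-0.2,0.2,5.5],"rot":[0,0,0],"gripper":0},
  {"offset":[-0.2,0.2,5.5],"rot":[0,0,0],"gripper":0},
  {"offset":[-0.2,0.2,5.5],"rot":[0,0,0],"gripper":0},
])

```text
time_s: 21.9
position: [0.6163, 0.1839, 0.3317]
tcp_rot: [[-0.248, -0.969, 0.001], [-0.969, 0.248, -0.001], [0.001, -0.001, -1.0]]
force: [1.3, 0.0, -0.4]
opening: 0.999
```

```bash
python3 - <<'E'
from h import *
st(); s=bot.read_state();p=np.array(s['position']);a=np.radians(BY);R=np.array(s['tcp_rot'])
d=p[:2]-BC/1000;print('xb',d[0]*np.cos(a)+d[1]*np.sin(a),'yb',-d[0]*np.sin(a)+d[1]*np.cos(a))
ph=np.linspace(1.57,-.0,41)
for i,f in enumerate(ph): print(i,f.round(2),(R.T@(lidp(f)-p)*100).round(1).tolist())
E
```

```text
21.9 pos [0.6163 0.1839 0.3317] F [ 1.29  0.04 -0.36] op 0.999 j [ 6.700e+00  2.940e+01  7.670e+01 -1.000e-01  7.380e+01  1.111e+02]
xb 0.1164240530338752 yb 0.0012057831978634463
0 1.57 [0.1, 1.7, 0.3]
1 1.53 [0.1, 2.2, 0.2]
2 1.49 [0.1, 2.8, 0.2]
3 1.45 [0.1, 3.3, 0.3]
4 1.41 [0.1, 3.9, 0.3]
5 1.37 [0.1, 4.4, 0.4]
6 1.33 [0.1, 4.9, 0.5]
7 1.3 [0.1, 5.5, 0.6]
8 1.26 [0.1, 6.0, 0.7]
9 1.22 [0.1, 6.5, 0.9]
10 1.18 [0.1, 7.1, 1.0]
11 1.14 [0.1, 7.6, 1.2]
12 1.1 [0.1, 8.1, 1.4]
13 1.06 [0.1, 8.6, 1.7]
14 1.02 [0.1, 9.1, 1.9]
15 0.98 [0.1, 9.6, 2.2]
16 0.94 [0.1, 10.0, 2.5]
17 0.9 [0.1, 10.5, 2.8]
18 0.86 [0.1, 10.9, 3.1]
19 0.82 [0.1, 11.4, 3.4]
20 0.78 [0.1, 11.8, 3.8]
21 0.75 [0.1, 12.2, 4.2]
22 0.71 [0.1, 12.6, 4.6]
23 0.67 [0.1, 12.9, 5.0]
24 0.63 [0.1, 13.3, 5.4]
25 0.59 [0.1, 13.6, 5.8]
26 0.55 [0.1, 14.0, 6.3]
27 0.51 [0.1, 14.3, 6.7]
28 0.47 [0.1, 14.6, 7.2]
29 0.43 [0.1, 14.8, 7.7]
30 0.39 [0.1, 15.1, 8.2]
31 0.35 [0.1, 15.3, 8.7]
32 0.31 [0.1, 15.5, 9.2]
33 0.27 [0.1, 15.7, 9.7]
34 0.24 [0.1, 15.9, 10.2]
35 0.2 [0.1, 16.0, 10.7]
36 0.16 [0.1, 16.2, 11.3]
37 0.12 [0.1, 16.3, 11.8]
38 0.08 [0.1, 16.3, 12.4]
39 0.04 [0.1, 16.4, 12.9]
40 -0.0 [0.1, 16.5, 13.5]
```

arm_command([
  {"offset":[0,0.8,0.2],"rot":[0,0,0],"gripper":0},
  {"offset":[0,1.5,0.3],"rot":[0,0,0],"gripper":0},
  {"offset":[0,2.2,0.3],"rot":[0,0,0],"gripper":0},
  {"offset":[0,2.8,0.3],"rot":[0,0,0],"gripper":0},
  {"offset":[0,3.3,0.3],"rot":[0,0,0],"gripper":0},
  {"offset":[0,3.9,0.3],"rot":[0,0,0],"gripper":0},
  {"offset":[0,4.4,0.4],"rot":[0,0,0],"gripper":0},
  {"offset":[0,4.9,0.5],"rot":[0,0,0],"gripper":0},
])

```text
time_s: 22.7
position: [0.5695, 0.1957, 0.3271]
tcp_rot: [[-0.249, -0.968, 0.002], [-0.968, 0.249, -0.001], [0.001, -0.003, -1.0]]
force: [1.3, -1.2, 1.5]
opening: 1.001
```

arm_command([
  {"offset":[0,0.6,0.1],"rot":[0,0,0],"gripper":0},
  {"offset":[0,1.1,0.2],"rot":[0,0,0],"gripper":0},
  {"offset":[0,1.6,0.4],"rot":[0,0,0],"gripper":0},
  {"offset":[0,2.2,0.5],"rot":[0,0,0],"gripper":0},
  {"offset":[0,2.7,0.7],"rot":[0,0,0],"gripper":0},
  {"offset":[0,3.2,0.9],"rot":[0,0,0],"gripper":0},
  {"offset":[0,3.7,1.2],"rot":[0,0,0],"gripper":0},
  {"offset":[0,4.2,1.4],"rot":[0,0,0],"gripper":0},
])

```text
time_s: 23.5
position: [0.5286, 0.2061, 0.3124]
tcp_rot: [[-0.249, -0.968, 0.001], [-0.968, 0.249, -0.001], [0.001, -0.002, -1.0]]
force: [1.2, -0.4, -0.3]
opening: 1.0
```

```bash
python3 - <<'E'
from h import *
st(); s=bot.read_state();p=np.array(s['position']);R=np.array(s['tcp_rot'])
print((R.T@(lidp(1.02)-p)*100).round(2))
c=snap('top','t5.png'); d=snap('side','s5.png')
a=np.hstack([cv2.resize(c['frame'][100:300,60:260],None,fx=2,fy=2),cv2.resize(d['frame'][80:280,110:310],None,fx=2,fy=2)])[:,:,::-1]
cv2.imwrite('pics/d5.png',cv2.convertScaleAbs(a,alpha=1.4))
E
```

```text
23.5 pos [0.5286 0.2061 0.3124] F [ 1.21 -0.43 -0.29] op 1.0 j [ 1.010e+01  2.440e+01  8.920e+01 -1.000e-01  6.630e+01  1.145e+02]
[ 0.08  0.04 -0.  ]
```

View pics/d5.png

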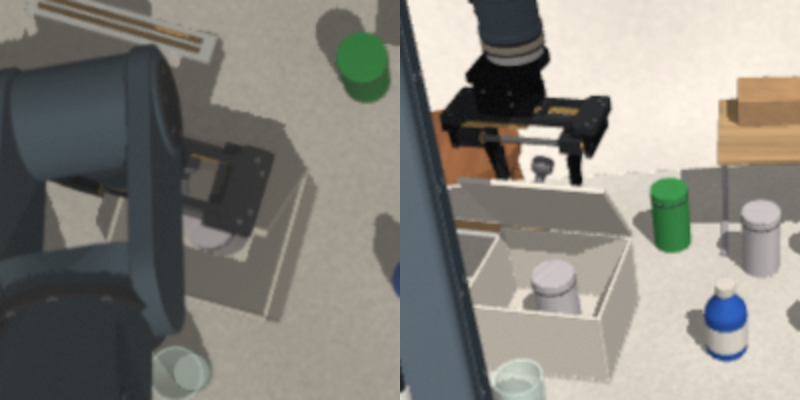

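The lid follows smoothly with little force and the knob sits between the fingers. Continuing along the arc.

arm_command([
  {"offset":[0,0.5,0.3],"rot":[0,0,0],"gripper":0},
  {"offset":[0,0.9,0.6],"rot":[0,0,0],"gripper":0},
  {"offset":[0,1.4,0.9],"rot":[0,0,0],"gripper":0},
  {"offset":[0,1.8,1.2],"rot":[0,0,0],"gripper":0},
  {"offset":[0,2.3,1.5],"rot":[0,0,0],"gripper":0},
  {"offset":[0,2.7,1.9],"rot":[0,0,0],"gripper":0},
  {"offset":[0,3.1,2.3],"rot":[0,0,0],"gripper":0},
  {"offset":[0,3.5,2.7],"rot":[0,0,0],"gripper":0},
])

```text
time_s: 24.4
position: [0.4948, 0.2149, 0.2853]
tcp_rot: [[-0.249, -0.968, 0.001], [-0.968, 0.249, -0.001], [0.001, -0.002, -1.0]]
force: [0.3, 0.0, 0.4]
opening: 1.001
```

arm_command([
  {"offset":[0,0.3,0.4],"rot":[0,0,0],"gripper":0},
  {"offset":[0,0.7,0.8],"rot":[0,0,0],"gripper":0},
  {"offset":[0,1.0,1.2],"rot":[0,0,0],"gripper":0},
  {"offset":[0,1.4,1.7],"rot":[0,0,0],"gripper":0},
  {"offset":[0,1.7,2.1],"rot":[0,0,0],"gripper":0},
  {"offset":[0,2.0,2.6],"rot":[0,0,0],"gripper":0},
  {"offset":[0,2.2,3.1],"rot":[0,0,0],"gripper":0},
  {"offset":[0,2.5,3.6],"rot":[0,0,0],"gripper":0},
])

```text
time_s: 25.2
position: [0.4709, 0.221, 0.2492]
tcp_rot: [[-0.249, -0.968, 0.002], [-0.968, 0.249, -0.001], [0.001, -0.002, -1.0]]
force: [1.0, -0.5, -0.1]
opening: 0.998
```

arm_command([
  {"offset":[0,0.2,0.4],"rot":[0,0,0],"gripper":0},
  {"offset":[0,0.3,0.8],"rot":[0,0,0],"gripper":0},
  {"offset":[0,0.5,1.2],"rot":[0,0,0],"gripper":0},
  {"offset":[0,0.6,1.6],"rot":[0,0,0],"gripper":0},
  {"offset":[0,0.8,2.0],"rot":[0,0,0],"gripper":0},
  {"offset":[0,0.9,2.4],"rot":[0,0,0],"gripper":0},
  {"offset":[0,1.0,2.8],"rot":[0,0,0],"gripper":0},
  {"offset":[0,1.1,3.1],"rot":[0,0,0],"gripper":0},
])

```text
time_s: 26.0
position: [0.4605, 0.2237, 0.2182]
tcp_rot: [[-0.249, -0.968, 0.002], [-0.968, 0.249, -0.001], [0.001, -0.002, -1.0]]
force: [0.9, 0.2, 0.3]
opening: 1.0
```

```bash
python3 - <<'E'
from h import *
st(); s=bot.read_state();p=np.array(s['position']);R=np.array(s['tcp_rot'])
for f in(.16,.08,0):print(f,(R.T@(lidp(f)-p)*100).round(2))
E
```

```text
26.0 pos [0.4605 0.2237 0.2182] F [0.91 0.19 0.26] op 1.0 j [ 1.340e+01  2.780e+01  1.025e+02 -1.000e-01  4.960e+01  1.179e+02]
0.16 [ 0.07  0.06 -0.1 ]
0.08 [0.07 0.26 1.01]
0 [0.07 0.37 2.12]
```

arm_command([
  {"offset":[0,0.05,0.25],"rot":[0,0,0],"gripper":0},
  {"offset":[0,0.1,0.5],"rot":[0,0,0],"gripper":0},
  {"offset":[0,0.15,0.75],"rot":[0,0,0],"gripper":0},
  {"offset":[0,0.2,1.0],"rot":[0,0,0],"gripper":0},
  {"offset":[0,0.25,1.25],"rot":[0,0,0],"gripper":0},
  {"offset":[0,0.3,1.5],"rot":[0,0,0],"gripper":0},
  {"offset":[0,0.3,1.7],"rot":[0,0,0],"gripper":0},
  {"offset":[0,0.3,1.7],"rot":[0,0,0],"gripper":0},
])

```text
time_s: 26.8
position: [0.4574, 0.2243, 0.2013]
tcp_rot: [[-0.249, -0.968, 0.001], [-0.968, 0.249, -0.001], [0.001, -0.001, -1.0]]
force: [0.2, -0.1, 0.8]
opening: 1.002
```

arm_command([
  {"offset":[0,0,0.1],"rot":[0,0,0],"gripper":0},
  {"offset":[0,0,0.2],"rot":[0,0,0],"gripper":0},
  {"offset":[0,0,0.3],"rot":[0,0,0],"gripper":0},
  {"offset":[0,0,0.4],"rot":[0,0,0],"gripper":0},
  {"offset":[0,0,0.4],"rot":[0,0,0],"gripper":0},
])

```text
time_s: 27.3
position: [0.4576, 0.2244, 0.1976]
tcp_rot: [[-0.249, -0.968, 0.002], [-0.968, 0.249, -0.001], [0.001, -0.002, -1.0]]
force: [-1.2, -0.1, 1.1]
opening: 0.999
```

arm_command([
  {"offset":[0,0,0.05],"rot":[0,0,0],"gripper":0},
  {"offset":[0,0,0.1],"rot":[0,0,0],"gripper":0},
  {"offset":[0,0,0.1],"rot":[0,0,0],"gripper":0},
])

```text
time_s: 27.6
position: [0.4576, 0.2243, 0.1975]
tcp_rot: [[-0.249, -0.968, 0.002], [-0.968, 0.249, -0.001], [0.001, -0.002, -1.0]]
force: [-2.5, -0.0, 8.4]
opening: 0.999
```

arm_command([
  {"offset":[0,0,0.05],"rot":[0,0,0],"gripper":0},
  {"offset":[0,0,0.1],"rot":[0,0,0],"gripper":0},
  {"offset":[0,0,0.1],"rot":[0,0,0],"gripper":0},
])

```text
time_s: 27.9
position: [0.4576, 0.2244, 0.1974]
tcp_rot: [[-0.249, -0.969, 0.003], [-0.969, 0.249, -0.001], [0.0, -0.003, -1.0]]
force: [-3.1, -0.8, 14.8]
opening: 0.996
```

Hard stop at tip z = 0.1274, which matches a closed lid. I'll retract and look.

arm_command([
  {"offset":[0,0,-0.2],"rot":[0,0,0],"gripper":0},
  {"offset":[0,0,-2],"rot":[0,0,0],"gripper":0},
  {"offset":[0,0,-6],"rot":[0,0,0],"gripper":0},
  {"offset":[0,0,-10],"rot":[0,0,0],"gripper":0},
  {"offset":[0,0,-14],"rot":[0,0,0],"gripper":0},
  {"offset":[0,0,-18],"rot":[0,0,0],"gripper":0},
  {"offset":[0,0,-22],"rot":[0,0,0],"gripper":0},
  {"offset":[0,0,-22],"rot":[0,0,0],"gripper":0},
])

```text
time_s: 28.7
position: [0.4599, 0.2253, 0.4215]
tcp_rot: [[-0.249, -0.968, 0.015], [-0.968, 0.249, 0.002], [-0.006, -0.014, -1.0]]
force: [0.1, 1.0, 1.1]
opening: 1.003
```

```bash
python3 - <<'E'
from h import *
st()
c=snap('top','t6.png'); d=snap('side','s6.png')
a=np.hstack([cv2.resize(c['frame'][60:310,60:460],(400,250)),cv2.resize(d['frame'][80:330,110:510],(400,250))])[:,:,::-1]
a=cv2.convertScaleAbs(a,alpha=1.4)
b=cv2.convertScaleAbs(cv2.resize(d['frame'][120:290,110:380],None,fx=2.0,fy=2.0,interpolation=cv2.INTER_CUBIC)[:,:,::-1],alpha=1.3)
cv2.imwrite('pics/d6.png',np.vstack([a,np.pad(b,((0,0),(0,800-b.shape[1]),(0,0)))]))
E
```

```text
28.7 pos [0.4599 0.2253 0.4215] F [0.1  1.01 1.15] op 1.003 j [ 1.360e+01  1.330e+01  8.810e+01 -1.000e-01  7.770e+01  1.181e+02]
```

View pics/d6.png

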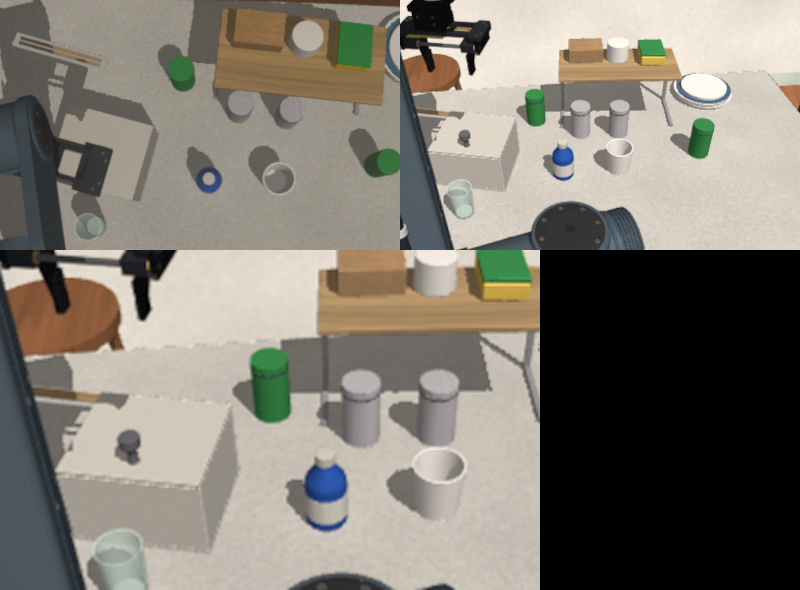

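The lid is flat and closed. Two tins still stand at their places, and the soap, cup and tumbler look undisturbed.

arm_command([
  {"offset":[0,0,0],"rot":[0,0,0],"gripper":0},
  {"offset":[0,0,0],"rot":[0,0,0],"gripper":0},
  {"offset":[0,0,0],"rot":[0,0,0],"gripper":0},
])

```text
time_s: 29.1
position: [0.4569, 0.2245, 0.4141]
tcp_rot: [[-0.249, -0.968, -0.001], [-0.968, 0.249, -0.002], [0.002, 0.001, -1.0]]
force: [0.7, 0.0, 0.2]
opening: 0.999
```

```bash
python3 -c "
from h import *
st(); print(ticket.hand_in())"
```

```text
29.1 pos [0.4569 0.2245 0.4141] F [0.68 0.01 0.21] op 0.999 j [ 1.360e+01  1.370e+01  8.870e+01 -1.000e-01  7.770e+01  1.181e+02]
the job is handed in; nothing more can be done
None
```

I put the heavy tin upright on the box floor, closed the lid, and handed the job in at 29.1 s.

- **Finding it:** I weighed only the right-hand tin. It pulled about 5.2 N, roughly 0.52 kg, well above the 0.25 kg limit for a light tin, so I never touched the other two.
- **Placing it:** My first attempt to lower it with the tool tilted stopped above the box floor because a wrist joint reached its range limit. I set the tin on the counter in front of the shelf, regrasped it from above and lowered it in millimetre steps. The last step pressed it down with about 10 N before I released it.
- **Closing the lid:** I pushed it down slowly with both fingertips, at very low force, until it met a hard stop at 127 mm, where a closed lid should be. I pressed on it with up to about 15 N there.

The last pictures show the lid flat, the two light tins in their places under the shelf, and the soap, cup and tumbler apparently unmoved. That is judged by eye; I did not re-measure their positions. A picture taken before closing showed the tin standing in the box, and it cannot be seen now that the lid is shut. No check failed at the end.

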